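Square a microscope stage plate up against the fixture stops

TASK

Square up the black microscope stage plate on the breadboard for its inspection: with the fingertips, push it along the board until its long back edge lies flush along the dark steel back rail and its end is up against the brass end stop, then let go of it. Only push it, never lift or tip it, and leave the eyepiece, objective, screwdriver and bottle where they are.

Things in the scene. Friction and masses are not known exactly. Their poses are not given: they have to be found in the camera images.
- board: Aluminium breadboard fixed on the blue mat, 300 (its x) x 450 (y) x 12.7 mm, grid of small dark holes. Origin: centre of its underside, at z = 0.004; its top is at z = 0.0167. +x points away from the robot (turned up to 0.2 rad), +y left. Along its far edge a fixed dark steel back rail, 430 mm long (y), 20 mm wide, stands 16 mm above its top.
- rail_face (a point): Point at mid length and mid height (8 mm above the board's top) of the back rail's flat face that looks to the robot; 115 mm from the board's centre along the board's +x. Axes as the board's: the face is the plane through this point across x.
- end_stop: Brass end stop bar fixed on the board at its left or right end (varies; the eyepiece is then at the other), 80 (its x) x 24 (y) x 16 mm high; two screw heads stand 3 mm higher. Axes as the board's. Origin: centre of its underside, on the board's top. The stopping face is the long side towards the middle of the board, 12 mm from the origin.
- stage: Loose black stage plate lying flat on the board: 120 (its x) x 140 (y) x 14 mm, 0.4-0.85 kg, slides at 2 to 6 N (jerks to 16 N above 5 cm/s). Hole through the middle, 32 (x) x 48 (y) mm. Clip screws on top 6 mm high at x +42, y +/-48 mm. Origin: centre of its underside. +x points to its long back edge, away from the robot (within 0.3 rad of the board's), +y left.
- stage_back_left (a point): Back left corner of the stage plate (its x +60, y +70 mm), at half its thickness, 7 mm above its underside; axes as the plate's.
- stage_back_right (a point): Back right corner of the stage plate (its x +60, y -70 mm), at half its thickness; axes as the plate's.
- eyepiece: Loose microscope eyepiece standing on the breadboard at the other end from the brass stop: black, 34 mm across and 45 mm high (narrower, 23 mm, above 28 mm), origin at the centre of its underside. To be left alone.
- objective: Loose steel objective with a yellow ring, standing on the mat left of the board, 25 mm across, 44 mm high, origin at the centre of its underside. To be left alone.
- screwdriver: Red handled screwdriver, 160 mm long, lying loose on the mat left of the board. To be left alone.
- bottle: White dropper bottle with black cap, loose, standing on the mat right of the board, 40 mm across, 90 mm high, origin at the centre of its underside. To be left alone.

How it is judged:
At the end, for the whole second after the job is handed in: The stage plate lies flat and still on the breadboard, both its back corners within 2.5 mm of the back rail's face, and its end face within 2.5 mm of the brass end stop (x of each of stage_back_left, stage_back_right in the frame of rail_face above -0.0025 m and y of stage in the frame of end_stop between -0.0845 and 0.0845 m and y of stage in the frame of board between -0.16 and 0.16 m and z of stage in the frame of board below 0.0157 m and angle between stage's own z axis and vertical below 0.03 rad and linear speed of stage below 0.01 m/s and angular speed of stage below 0.05 rad/s); the robot touches nothing.
It fails at once if the stage plate is lifted off the breadboard, tipped up or carried (z of stage in the frame of board above 0.0187 m or angle between stage's own z axis and vertical above 0.1 rad).
It fails at once if the eyepiece is moved (distance of eyepiece from where it was at the start of the episode above 0.012 m).
It fails at once if the objective is moved (distance of objective from where it was at the start of the episode above 0.012 m).
It fails at once if the bottle is moved (distance of bottle from where it was at the start of the episode above 0.012 m).
It fails at once if the screwdriver is moved (distance of screwdriver from where it was at the start of the episode above 0.012 m).
It also fails if it takes over 46 s, if anything falls off the work surface, if the arm or the gripper's body presses on something with over 40 N, if the wrist force passes 120 N, or if a joint passes its speed limit or range.

ROBOT

A 7-joint arm with a two-finger parallel gripper is mounted at the origin on the work surface. World frame = base frame: x ahead of the robot, y to its left, z up, the work surface at z = 0. Lengths are in m, angles in rad, forces in N, time in s.
With the tool pointing down it reaches from about 0.4 to 0.85 m from the base axis. Payload 4.5 kg.
Tool frame: the origin (TCP) lies between the finger pads; the fingertips stand r.tip_reach ahead of it and the grasp point (between the pads) lies 3 mm ahead of it (r.tip_reach is the distance from the TCP to the fingertips, in m); z points along the fingers, y is the line along which they close (so a half turn about z gives the same grasp; the last joint's range is limited). The gripper opens to 88 mm and grips with 3 to 60 N. Pads are 18 mm wide; open, the fingers measure 123 mm over their backs; the gripper's body (75 mm by 187 mm) begins 45 mm behind the grasp point.
Start: joints at [0.034, 0.689, -0.195, 1.565, 0.157, 0.902, -0.215], TCP at [0.625, 0, 0.261] pointing down, gripper open.
Joint ranges: [-3.01, 3.01], [-0.46, 2.08], [-1.47, 1.51], [0.13, 2.56], [-1, 4.14], [0.04, 2.09], [-2.66, 2.66]. Speed limits (rad/s): [2.57, 2.57, 3.14, 3.14, 3.14, 3.14, 3.14].

INTERFACE

Orientations are given as a unit quaternion [x, y, z, w].
In Python, from plant import r gives the robot as it stands.
- The arm moves only by the tool step_arm, never from a script. Its argument "motion" is a list of rows, each an object with "dp": the shift along the tool's x, y, z in mm, a list of three; "twist": the turn, a rotation vector about the tool's x, y, z in rad, a list of three; "hand": the opening, from -1 (shut) to 1 (fully open). In form: [{"dp": [dx, dy, dz], "twist": [rx, ry, rz], "hand": hand}, ...]. A call has 1 to 5 rows; each row is the pose to reach, as a shift and turn from the pose commanded when the call began, along the tool's axes at that moment; what a row does not reach only later rows make up. A row lasts 1/8 s, in which the tool goes at most 62.5 mm and 10.7 degrees, less where a joint would pass 70% of its speed; a pose out of reach is approached as far as the arm can. A call with a gripper value outside its range is refused whole. The fingers move at their own pace and stop on an object; "force" is the grip in N (left out, the last holds). Time passes only in rows, so rows that repeat a pose let the fingers close. It gives the time, the measured TCP pose, the force, the opening and the grip force at its end, in the units of the state.
- r.get_state(): the state, without advancing time (a new reading comes with each control period).
- r.snapshot(name): name is "scene" or "side" or "wrist"; returns a dict with "pixels" (384x512x3 uint8, red, green, blue), "depth" (384x512 float32, m along the optical axis (not along the pixel's ray), 0 where there is no reading), "fx", "fy", "cx", "cy" (pixels), "xyz" and "orientation" of the camera in the world; the wrist camera has in their place "mount" (4x4, takes a point from camera to tool coordinates, whose origin is the TCP and whose axes are the flange's). Camera axes: x right, y down, z forward; pixel columns grow to the right and rows downward; lengths in m; the calibration is good to about 2 mm. A picture is of the moment at which its call begins: read the wrist's pose just before it.
- r.finish_job(): hands the job in; it is judged then, once.
Trained networks look in the newest picture that a camera, given by its name, has taken for a name from the list of things; names that differ only in an ending like _2 or _b are one class to them, and where a whole thing is asked for, a point or a joint stands for the part that bears it (a point fixed in the world has none). Each returns a list of dicts, best first, with "score" (0 to 1); they miss things now and then, are a little off and sometimes report something else, mostly with a low value. They report only what shows in the picture. A call takes as long as a camera call.
- r.search_frame(camera, thing): "at" ([x, y, z] in m, in the coordinates of the camera as it stood for that picture, good to about 4 mm: the middle of the surface that is visible of it).
The state is a dict: "clock": time; "q": joint angles; "qd": joint speeds; "joint_torque": joint torques, N m; "tool_pos": TCP position; "eef_rot": TCP orientation; "contact_force": force on the tool from outside, world axes, zero at the start; "moment": the same for the moment, N m; "opening": opening from 0.0 (shut) to 1.0 (fully open); "finger_force": force on a finger pad.
Only numpy, scipy, OpenCV 4.12 (cv2) and the standard library are available. Lean on these libraries where they do the work, as an engineer would, in place of code of your own. Each camera call takes 0.05 s, during which the arm holds its last target. There are 200 camera calls.

## Working session

There is one attempt and no reset: what is moved stays moved. The work goes in short steps, Python scripts to look and compute and a tool call to move; the robot and the scene stay as the last step left them, time stands still between calls to the robot, and variables do not carry over. Pictures are saved under pics/ and viewed, at most 10 in all, crops included, and the job is handed in when it is done.

Besides the shell and the picture viewer there is one more tool, called after ">>>" as name(argument=value, ...) on one line, values as JSON. step_arm: Moves the arm, as the interface text tells. Its arguments: {"type":"object","properties":{"motion":{"type":"array"},"force":{"type":"number"}},"required":["motion"]}

```bash
ls; mkdir -p pics; cat > h.py <<'E'
from plant import r
import numpy as np, cv2
from scipy.spatial.transform import Rotation as R
def cam(name):
    st=r.get_state(); s=r.snapshot(name)
    if 'mount' in s:
        T=np.eye(4);T[:3,:3]=R.from_quat(st['eef_rot']).as_matrix();T[:3,3]=st['tool_pos'];T=T@np.array(s['mount'])
    else:
        T=np.eye(4);o=np.array(s['orientation']);T[:3,:3]=R.from_quat(o).as_matrix() if o.size==4 else o;T[:3,3]=s['xyz']
    s['T']=T; return s
def cloud(s):
    d=s['depth'];v,u=np.mgrid[:d.shape[0],:d.shape[1]]
    P=np.stack([(u-s['cx'])/s['fx']*d,(v-s['cy'])/s['fy']*d,d],-1)
    W=P@s['T'][:3,:3].T+s['T'][:3,3]; W[d==0]=np.nan; return W
def find(s,name,thing):
    return [(round(x['score'],2),np.round(s['T'][:3,:3]@np.array(x['at'])+s['T'][:3,3],4)) for x in r.search_frame(name,thing)[:2]]
def save(s,n): cv2.imwrite('pics/'+n+'.png',s['pixels'][:,:,::-1])
E
python3 - <<'E'
from h import *
st=r.get_state();print({k:np.round(v,3) for k,v in st.items()},r.tip_reach)
ims=[]
for n in ['scene','wrist']:
    s=cam(n);save(s,n+'0');np.savez('/tmp/'+n,W=cloud(s),p=s['pixels'],T=s['T'],K=[s['fx'],s['fy'],s['cx'],s['cy']])
    ims.append(s['pixels']);print(n,np.round(s['T'],3).tolist())
    for t in ['board','stage','end_stop','eyepiece','objective','screwdriver','bottle']: print(t,find(s,n,t))
E
```

```text
pics
{'clock': np.float64(0.0), 'q': array([ 0.034,  0.69 , -0.195,  1.566,  0.157,  0.903, -0.215]), 'qd': array([-0.001, -0.   , -0.   , -0.001,  0.   , -0.   ,  0.001]), 'joint_torque': array([ 0.0000e+00, -5.2757e+01, -1.2670e+00, -1.5343e+01, -5.3000e-02,
        7.0000e-03,  0.0000e+00]), 'tool_pos': array([ 0.624, -0.   ,  0.26 ]), 'eef_rot': array([ 0.707,  0.707, -0.001, -0.001]), 'contact_force': array([-0.295,  0.28 , -0.559]), 'moment': array([-0.028,  0.037,  0.01 ]), 'finger_force': np.float64(0.0), 'opening': np.float64(0.999)} 0.022
scene [[0.047, 0.799, -0.599, 1.403], [0.999, -0.029, 0.039, -0.041], [0.013, -0.6, -0.8, 1.1], [0.0, 0.0, 0.0, 1.0]]
board [(0.6, array([0.6322, 0.0277, 0.0207]))]
stage [(0.71, array([0.6005, 0.0654, 0.0295])), (0.26, array([0.629 , 0.0227, 0.0182]))]
end_stop [(0.51, array([0.6665, 0.233 , 0.0319]))]
eyepiece [(0.74, array([ 0.6165, -0.1567,  0.0425]))]
objective []
screwdriver [(0.52, array([0.6945, 0.2944, 0.028 ]))]
bottle [(0.91, array([ 0.5103, -0.2637,  0.0576]))]
wrist [[1.0, 0.001, 0.001, 0.624], [0.001, -0.962, -0.273, 0.07], [0.0, 0.273, -0.962, 0.385], [0.0, 0.0, 0.0, 1.0]]
board [(0.61, array([0.6054, 0.0455, 0.0143])), (0.45, array([ 0.6088, -0.1426,  0.0281]))]
stage [(0.95, array([0.59  , 0.0709, 0.0304])), (0.45, array([ 0.6097, -0.1437,  0.0292]))]
end_stop []
eyepiece [(0.5, array([ 0.6102, -0.1456,  0.0293]))]
objective []
screwdriver []
bottle [(0.6, array([ 0.5058, -0.2573,  0.0282]))]
```

View pics/scene0.png

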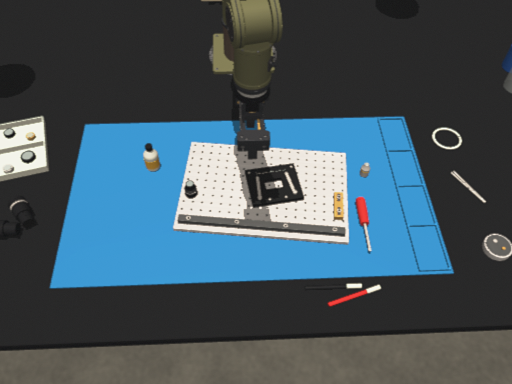

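View pics/wrist0.png

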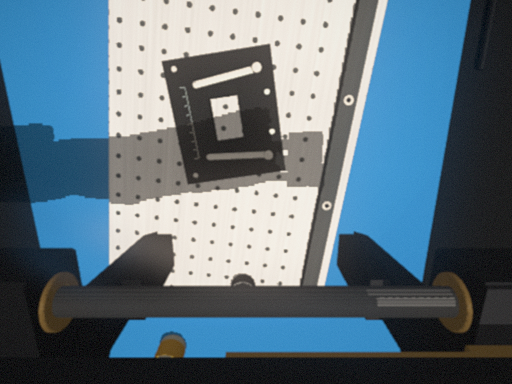

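The scene view shows the brass stop at about (338,206), on the robot's left (+y), the eyepiece at (190,188) and the plate at (275,185). In the wrist view the plate's corners are near (163,62), (270,45), (286,170) and (188,184), and the rail runs along the right side.

```bash
cat >> h.py <<'E'
def ray(T,K,uv,z):
    fx,fy,cx,cy=K; uv=np.atleast_2d(uv).astype(float)
    d=np.c_[(uv[:,0]-cx)/fx,(uv[:,1]-cy)/fy,np.ones(len(uv))]@T[:3,:3].T
    return T[:3,3]+d*((z-T[2,3])/d[:,2])[:,None]
def plate(W,p,zlo=.024,zhi=.037,box=None):
    # dark pixels at the plate's height -> world points (largest blob) -> rectangle
    m=(W[...,2]>zlo)&(W[...,2]<zhi)&(p.max(-1)<75)
    if box is not None: m&=box
    m=cv2.morphologyEx(m.astype(np.uint8),cv2.MORPH_OPEN,np.ones((5,5)))
    n,l,st,c=cv2.connectedComponentsWithStats(m)
    return [(l==i) for i in np.argsort(-st[1:,4])[:3]+1],st
E
python3 - <<'E'
from h import *
d=np.load('/tmp/wrist.npz');W,p,T,K=d['W'],d['p'],d['T'],d['K']
ms,st=plate(W,p)
for m in ms:
    v,u=np.where(m);print(len(u),u.min(),u.max(),v.min(),v.max(),np.nanmedian(W[m],0))
    q=W[m][:,:2];rc=cv2.minAreaRect((q*1000).astype(np.float32));print(rc,np.round(cv2.boxPoints(rc)).tolist())
print('corners',ray(T,K,[(163,62),(270,45),(286,170),(188,184)],.0307).round(4).tolist())
print('rail',ray(T,K,[(357,0),(303,287)],.0327).round(4).tolist(), W[20:280:40,180:440:15,2].round(3).tolist()[0])
d=np.load('/tmp/scene.npz');W,p=d['W'],d['p'].astype(int)
m=(p[...,0]-p[...,2]>60)&(p[...,1]>90)&(W[...,0]<.8)&(W[...,1]>.1)&(W[...,1]<.3)
v,u=np.where(m);print(len(u),u.min(),u.max(),v.min(),v.max());q=W[m];print(np.nanmedian(q,0),cv2.minAreaRect((q[:,:2]*1000).astype(np.float32)))
E
```

```text
7995 169 283 63 182 [0.58543296 0.05476989 0.03070186]
((591.57177734375, 59.380821228027344), (118.85941314697266, 127.63323211669922), 8.336559295654297) [[524.0, 114.0], [542.0, -12.0], [660.0, 5.0], [641.0, 131.0]]
corners [[0.5235, 0.124, 0.0307], [0.6402, 0.141, 0.0307], [0.6615, 0.0046, 0.0307], [0.5426, -0.0129, 0.0307]]
rail [[0.7294, 0.1829, 0.0327], [0.6888, -0.1541, 0.0327]] [0.017, 0.016, 0.017, 0.017, 0.017, 0.017, 0.017, 0.016, 0.017, 0.016, 0.016, 0.017, 0.033, 0.018, 0.003, 0.004, 0.003, 0.004]
203 334 343 192 217
[0.67154338 0.23153949 0.03227012] ((662.6688232421875, 234.26779174804688), (23.14931869506836, 92.56807708740234), 82.41983795166016)
```

>>> step_arm(motion=[{"dp": [-14, -15, 40], "twist": [0, 0, 0.04], "hand": 0.2}, {"dp": [-28, -30, 80], "twist": [0, 0, 0.08], "hand": 0.2}, {"dp": [-42, -45, 120], "twist": [0, 0, 0.12], "hand": 0.2}, {"dp": [-42, -45, 150], "twist": [0, 0, 0.12], "hand": 0.2}, {"dp": [-42, -45, 150], "twist": [0, 0, 0.12], "hand": 0.2}])

```text
clock: 1.42
tool_pos: [0.5786, -0.042, 0.109]
eef_rot: [0.748, 0.663, -0.002, -0.001]
contact_force: [-0.1, -0.3, 0.6]
opening: 0.6
finger_force: 0.0
```

```bash
python3 - <<'E'
from h import *
s=cam('wrist');save(s,'w1');print(np.round(s['T'],3).tolist(),r.get_state()['q'].round(2))
for t in ['stage','end_stop','eyepiece','stage_back_left','stage_back_right']: print(t,find(s,'wrist',t))
np.savez('/tmp/w1',W=cloud(s),p=s['pixels'],T=s['T'],K=[s['fx'],s['fy'],s['cx'],s['cy']])
E
```

```text
[[0.993, -0.113, -0.036, 0.587], [-0.118, -0.955, -0.271, 0.028], [-0.003, 0.274, -0.962, 0.233], [0.0, 0.0, 0.0, 1.0]] [ 0.06  0.85 -0.12  1.82  0.19  0.49 -0.31]
stage [(0.66, array([0.5913, 0.0428, 0.0315]))]
end_stop []
eyepiece [(0.71, array([ 0.6062, -0.1446,  0.0322])), (0.69, array([ 0.588 , -0.0012,  0.0169]))]
stage_back_left [(0.82, array([0.5875, 0.0424, 0.0244]))]
stage_back_right [(0.69, array([0.5918, 0.0426, 0.0297]))]
```

View pics/w1.png

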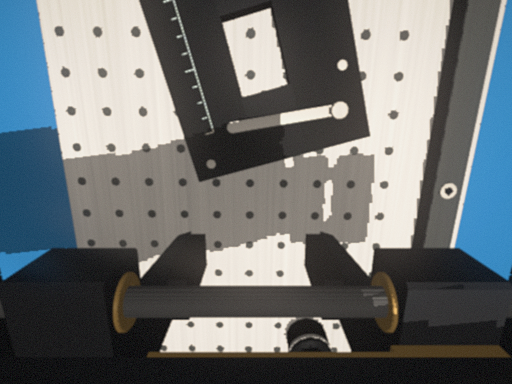

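Image: the plate's right end runs from (200,181) to (369,135), clear of the fingertips, and the rail is to the right. Descend and start pushing along tool +x.

>>> step_arm(motion=[{"dp": [0, 0, 35], "twist": [0, 0, 0], "hand": 0.2}, {"dp": [0, 0, 67], "twist": [0, 0, 0], "hand": 0.2}, {"dp": [5, 0, 67], "twist": [0, 0, 0], "hand": 0.2}, {"dp": [10, 0, 67], "twist": [0, 0, 0], "hand": 0.2}, {"dp": [15, 0, 67], "twist": [0, 0, 0], "hand": 0.2}])

```text
clock: 2.35
tool_pos: [0.5828, -0.027, 0.0453]
eef_rot: [0.748, 0.664, 0.001, 0.001]
contact_force: [-0.5, -5.1, 0.8]
opening: 0.597
finger_force: 2.5
```

>>> step_arm(motion=[{"dp": [5, 0, 0], "twist": [0, 0, 0], "hand": 0.2}, {"dp": [10, 0, 0], "twist": [0, 0, 0], "hand": 0.2}, {"dp": [15, 0, 0], "twist": [0, 0, 0], "hand": 0.2}, {"dp": [20, 0, 0], "twist": [0, 0, 0], "hand": 0.2}, {"dp": [25, 0, 0], "twist": [0, 0, 0], "hand": 0.2}])

```text
clock: 2.98
tool_pos: [0.5824, -0.0075, 0.0448]
eef_rot: [0.749, 0.663, -0.004, 0.001]
contact_force: [-4.8, -9.6, 7.4]
opening: 0.601
finger_force: 4.8
```

>>> step_arm(motion=[{"dp": [5, 0, 0], "twist": [0, 0, 0], "hand": 0.2}, {"dp": [10, 0, 0], "twist": [0, 0, 0], "hand": 0.2}, {"dp": [15, 0, 0], "twist": [0, 0, 0], "hand": 0.2}, {"dp": [20, 0, 0], "twist": [0, 0, 0], "hand": 0.2}, {"dp": [25, 0, 0], "twist": [0, 0, 0], "hand": 0.2}])

```text
clock: 3.6
tool_pos: [0.5849, 0.017, 0.0448]
eef_rot: [0.749, 0.663, -0.005, 0.001]
contact_force: [-5.2, -10.7, 8.2]
opening: 0.603
finger_force: 5.1
```

```bash
python3 - <<'E'
from h import *
s=cam('wrist');save(s,'w2');print(r.get_state()['tool_pos'],r.get_state()['contact_force'])
np.savez('/tmp/w2',W=cloud(s),p=s['pixels'],T=s['T'],K=[s['fx'],s['fy'],s['cx'],s['cy']])
s=cam('scene');save(s,'s2');np.savez('/tmp/s2',W=cloud(s),p=s['pixels'],T=s['T'],K=[s['fx'],s['fy'],s['cx'],s['cy']])
print(find(s,'scene','stage'),find(s,'scene','end_stop'))
E
```

```text
[0.58511642 0.01840584 0.04477455] [-5.26564478 -7.82211323  5.42109907]
[(0.78, array([0.6279, 0.108 , 0.0284])), (0.3, array([0.5563, 0.3251, 0.0349]))] [(0.59, array([0.6671, 0.2291, 0.0313]))]
```

View pics/w2.png

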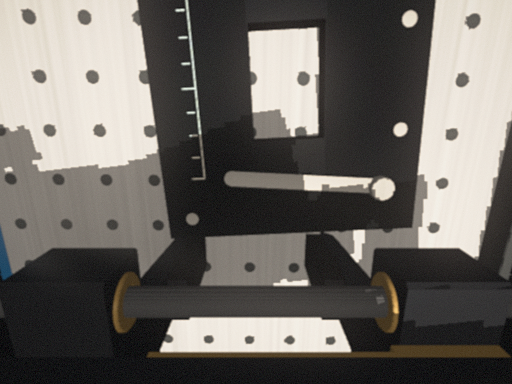

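Image: the plate is now nearly square to the fingers (its end edge runs from (175,237) to (412,228)). Keep pushing.

>>> step_arm(motion=[{"dp": [5, 0, 0], "twist": [0, 0, 0], "hand": 0.2}, {"dp": [10, 0, 0], "twist": [0, 0, 0], "hand": 0.2}, {"dp": [15, 0, 0], "twist": [0, 0, 0], "hand": 0.2}, {"dp": [20, 0, 0], "twist": [0, 0, 0], "hand": 0.2}, {"dp": [25, 0, 0], "twist": [0, 0, 0], "hand": 0.2}])

```text
clock: 4.42
tool_pos: [0.5902, 0.0443, 0.0445]
eef_rot: [0.749, 0.662, -0.002, 0.001]
contact_force: [-0.7, -5.4, -0.1]
opening: 0.601
finger_force: 2.9
```

>>> step_arm(motion=[{"dp": [5, 0, 0], "twist": [0, 0, 0], "hand": 0.2}, {"dp": [10, 0, 0], "twist": [0, 0, 0], "hand": 0.2}, {"dp": [15, 0, 0], "twist": [0, 0, 0], "hand": 0.2}, {"dp": [20, 0, 0], "twist": [0, 0, 0], "hand": 0.2}, {"dp": [25, 0, 0], "twist": [0, 0, 0], "hand": 0.2}])

```text
clock: 5.05
tool_pos: [0.5934, 0.0691, 0.0445]
eef_rot: [0.749, 0.662, -0.002, 0.001]
contact_force: [-1.4, -5.6, -0.2]
opening: 0.6
finger_force: 3.0
```

```bash
python3 - <<'E'
from h import *
st=r.get_state();print(st['tool_pos'],st['contact_force'])
s=cam('wrist');save(s,'w3')
np.savez('/tmp/w3',W=cloud(s),p=s['pixels'],T=s['T'],K=[s['fx'],s['fy'],s['cx'],s['cy']])
print(find(s,'wrist','stage'),find(s,'wrist','end_stop'))
E
```

```text
[0.59337881 0.06906974 0.04445781] [-1.42168035 -5.64655666 -0.18513728]
[(0.6, array([0.6184, 0.1322, 0.0278]))] []
```

View pics/w3.png

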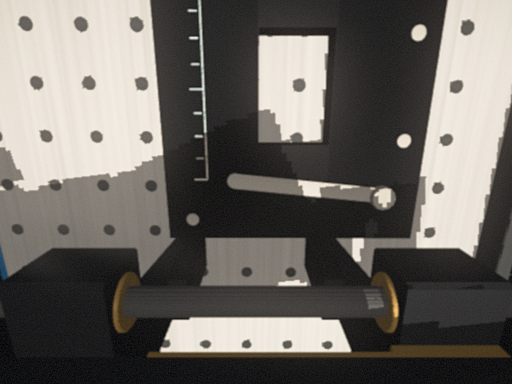

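Image: the end edge is now horizontal at row 237, so the plate is square to the tool. About 8 mm is left to the stop, so slow down.

>>> step_arm(motion=[{"dp": [2, 0, 0], "twist": [0, 0, 0], "hand": 0.2}, {"dp": [4, 0, 0], "twist": [0, 0, 0], "hand": 0.2}, {"dp": [6, 0, 0], "twist": [0, 0, 0], "hand": 0.2}])

```text
clock: 5.58
tool_pos: [0.5943, 0.0748, 0.0444]
eef_rot: [0.749, 0.662, -0.002, 0.001]
contact_force: [-0.6, -8.1, 3.8]
opening: 0.6
finger_force: 3.9
```

>>> step_arm(motion=[{"dp": [1.5, 0, 0], "twist": [0, 0, 0], "hand": 0.2}, {"dp": [3, 0, 0], "twist": [0, 0, 0], "hand": 0.2}])

```text
clock: 5.82
tool_pos: [0.5945, 0.0764, 0.0444]
eef_rot: [0.749, 0.662, -0.002, 0.002]
contact_force: [-1.4, -11.6, 3.0]
opening: 0.592
finger_force: 5.7
```

```bash
python3 - <<'E'
from h import *
s=cam('scene');W=cloud(s);p=s['pixels'].astype(int)
bx=np.array([.9928,-.1197]);by=np.array([.1197,.9928])
m=(p[...,0]-p[...,2]>60)&(p[...,1]>90)&(W[...,0]<.8)&(W[...,1]>.1)&(W[...,1]<.3)
q=W[m];b=q[:,:2]@by;a=q[:,:2]@bx;print('stop b',np.percentile(b,[0,5,50,95,100]).round(4),'a',np.percentile(a,[0,5,95,100]).round(4),np.nanmedian(q[:,2]))
v,u=np.where(m);u0,v0=int(u.mean()),int(v.mean())
c=s['pixels'][v0-50:v0+40,u0-100:u0+30,::-1];cv2.imwrite('pics/s4.png',cv2.resize(c,None,fx=5,fy=5,interpolation=cv2.INTER_CUBIC))
print(u0,v0)
E
```

```text
stop b [0.2986 0.3001 0.3096 0.3218 0.3233] a [0.5877 0.5996 0.6738 0.6754] 0.0316064184576339
338 204
```

View pics/s4.png

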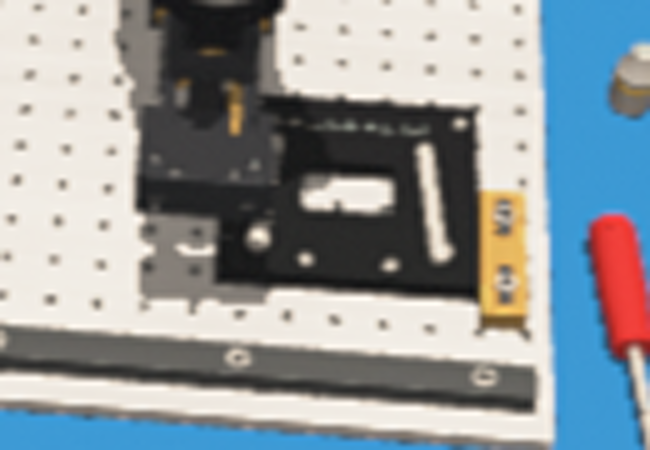

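The crop shows the plate's left end touching the brass stop (col 478), with its back edge parallel to the rail and a gap of about 40 mm. Back off, lift, and come round to the front edge.

>>> step_arm(motion=[{"dp": [-8, 0, 0], "twist": [0, 0, 0], "hand": 0.2}, {"dp": [-8, 0, -55], "twist": [0, 0, 0], "hand": 0.2}, {"dp": [22, -24, -60], "twist": [0, 0, 0.18], "hand": 0.6}, {"dp": [50, -48, -60], "twist": [0, 0, 0.36], "hand": 0.6}, {"dp": [79, -72, -60], "twist": [0, 0, 0.54], "hand": 0.6}])

```text
clock: 6.5
tool_pos: [0.5325, 0.1709, 0.1043]
eef_rot: [0.899, 0.438, 0.001, -0.001]
contact_force: [-0.4, 0.3, -0.5]
opening: 0.8
finger_force: 0.0
```

>>> step_arm(motion=[{"dp": [0, 0, 0], "twist": [0, 0, 0.18], "hand": 0.6}, {"dp": [0, 0, 0], "twist": [0, 0, 0.36], "hand": 0.6}, {"dp": [0, 0, 0], "twist": [0, 0, 0.54], "hand": 0.6}, {"dp": [0, 0, 0], "twist": [0, 0, 0.72], "hand": 0.6}, {"dp": [0, 0, 0], "twist": [0, 0, 0.9], "hand": 0.6}])

```text
clock: 7.12
tool_pos: [0.533, 0.17, 0.104]
eef_rot: [1.0, 0.003, 0.001, -0.001]
contact_force: [-0.0, -0.2, -0.4]
opening: 0.8
finger_force: 0.0
```

>>> step_arm(motion=[{"dp": [0, 0, 0], "twist": [0, 0, 0.13], "hand": 0.6}, {"dp": [0, 0, 0], "twist": [0, 0, 0.13], "hand": 0.6}, {"dp": [0, 0, 0], "twist": [0, 0, 0.13], "hand": 0.6}])

```text
clock: 7.5
tool_pos: [0.5329, 0.169, 0.1038]
eef_rot: [0.998, -0.058, 0.0, -0.001]
contact_force: [-0.5, -0.7, 0.2]
opening: 0.799
finger_force: 0.0
```

```bash
python3 - <<'E'
from h import *
st=r.get_state();bx=np.array([.9928,-.1197]);by=np.array([.1197,.9928])
p=st['tool_pos'];M=R.from_quat(st['eef_rot']).as_matrix();print('a,b',p[:2]@bx,p[:2]@by,p[2],'toolx',M[:,0].round(3),st['q'].round(2))
s=cam('wrist');save(s,'w5')
np.savez('/tmp/w5',W=cloud(s),p=s['pixels'],T=s['T'],K=[s['fx'],s['fy'],s['cx'],s['cy']])
E
```

```text
a,b 0.5088084767817144 0.2315618351885824 0.10383838216571924 toolx [ 0.993 -0.116  0.   ] [-0.56  0.87  0.3   1.9  -0.54  0.45 -1.56]
```

View pics/w5.png

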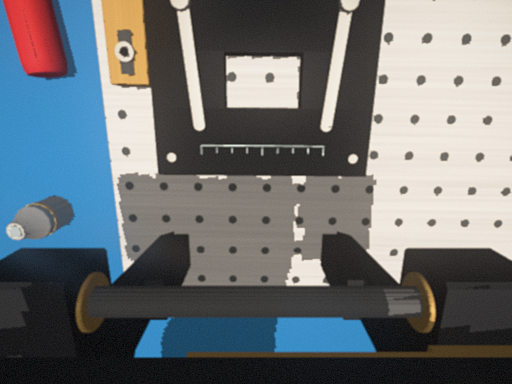

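Image: the front edge is at row 175 (cols 157 to 366), well centred on the fingers. The plate's left side meets the stop's right side at col 149. Check the front edge distance.

```bash
python3 - <<'E'
from h import *
d=np.load('/tmp/w5.npz');T,K=d['T'],d['K'];B=np.array([[.9928,-.1197],[.1197,.9928]])
f=lambda uv,z:(ray(T,K,uv,z)[:,:2]@B.T).round(4).tolist()
print('front',f([(157,175),(366,176)],.0307),'left',f([(149,40)],.0307),'stop side',f([(149,40),(149,84)],.0327))
E
```

```text
front [[0.5379, 0.2979], [0.538, 0.1571]] left [[0.6201, 0.2957]] stop side [[0.6197, 0.2951], [0.5952, 0.2973]]
```

>>> step_arm(motion=[{"dp": [0, 0, 30], "twist": [0, 0, 0], "hand": 0.6}, {"dp": [0, 0, 60], "twist": [0, 0, 0], "hand": 0.6}, {"dp": [4, 0, 60], "twist": [0, 0, 0], "hand": 0.6}, {"dp": [9, 0, 60], "twist": [0, 0, 0], "hand": 0.6}, {"dp": [14, 0, 60], "twist": [0, 0, 0], "hand": 0.6}])

```text
clock: 8.18
tool_pos: [0.5482, 0.1666, 0.045]
eef_rot: [0.998, -0.059, 0.001, -0.0]
contact_force: [-0.5, -0.9, 0.3]
opening: 0.797
finger_force: 0.0
```

>>> step_arm(motion=[{"dp": [5, 0, 0], "twist": [0, 0, 0], "hand": 0.6}, {"dp": [10, 0, 0], "twist": [0, 0, 0], "hand": 0.6}, {"dp": [15, 0, 0], "twist": [0, 0, 0], "hand": 0.6}, {"dp": [20, 0, 0], "twist": [0, 0, 0], "hand": 0.6}, {"dp": [25, 0, 0], "twist": [0, 0, 0], "hand": 0.6}])

```text
clock: 8.8
tool_pos: [0.5533, 0.1659, 0.0434]
eef_rot: [0.998, -0.059, -0.02, -0.001]
contact_force: [-37.8, 3.9, 35.9]
opening: 0.796
finger_force: 19.5
```

>>> step_arm(motion=[{"dp": [4, 0, 0], "twist": [0, 0, 0], "hand": 0.6}, {"dp": [8, 0, 0], "twist": [0, 0, 0], "hand": 0.6}, {"dp": [12, 0, 0], "twist": [0, 0, 0], "hand": 0.6}, {"dp": [16, 0, 0], "twist": [0, 0, 0], "hand": 0.6}])

```text
clock: 9.3
tool_pos: [0.5839, 0.1616, 0.0433]
eef_rot: [0.998, -0.059, -0.004, 0.0]
contact_force: [-4.5, -0.4, -0.8]
opening: 0.799
finger_force: 2.6
```

>>> step_arm(motion=[{"dp": [2, 0, 0], "twist": [0, 0, 0], "hand": 0.6}, {"dp": [4, 0, 0], "twist": [0, 0, 0], "hand": 0.6}, {"dp": [6, 0, 0], "twist": [0, 0, 0], "hand": 0.6}])

```text
clock: 9.68
tool_pos: [0.5871, 0.1612, 0.0432]
eef_rot: [0.998, -0.059, -0.007, 0.0]
contact_force: [-17.4, 0.4, 11.5]
opening: 0.802
finger_force: 8.2
```

```bash
python3 - <<'E'
from h import *
st=r.get_state();print(st['contact_force'].round(1),st['tool_pos'])
s=cam('wrist');w=s['pixels'][:,:,::-1];save(s,'w6')
np.savez('/tmp/w6',W=cloud(s),p=s['pixels'],T=s['T'],K=[s['fx'],s['fy'],s['cx'],s['cy']])
c=cam('scene')['pixels'][150:245,230:370,::-1]
c=cv2.resize(c,None,fx=4,fy=4,interpolation=cv2.INTER_CUBIC)
cv2.imwrite('pics/c6.png',c);cv2.imwrite('pics/m6.png',np.hstack([cv2.resize(w,(400,300)),cv2.resize(c,(400,272))[:300] if 0 else cv2.resize(c,(400,300))]))
E
```

```text
[-17.4   0.4  11.5] [0.58709519 0.16122865 0.04319016]
```

View pics/m6.png

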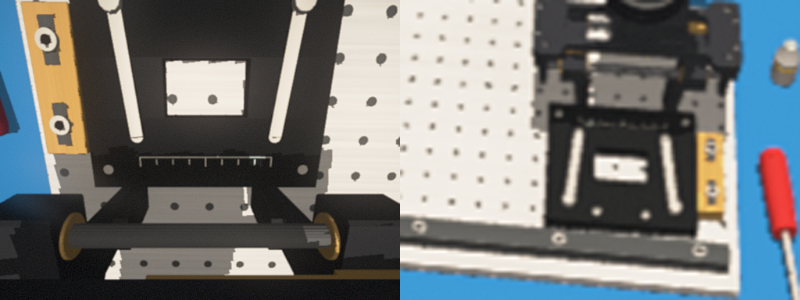

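Image: the plate is against the stop and close to the rail, but the numbers put the rail gap at about 8 mm. Keep creeping, drifting slightly away from the stop to avoid jamming.

>>> step_arm(motion=[{"dp": [0, 1, 0], "twist": [0, 0, 0], "hand": 0.6}, {"dp": [2, 1, 0], "twist": [0, 0, 0], "hand": 0.6}, {"dp": [4, 1, 0], "twist": [0, 0, 0], "hand": 0.6}])

```text
clock: 10.15
tool_pos: [0.5965, 0.1598, 0.0433]
eef_rot: [0.998, -0.059, -0.001, -0.0]
contact_force: [-3.7, -0.0, -2.5]
opening: 0.8
finger_force: 1.9
```

>>> step_arm(motion=[{"dp": [1, 0, 0], "twist": [0, 0, 0], "hand": 0.6}, {"dp": [2, 0, 0], "twist": [0, 0, 0], "hand": 0.6}, {"dp": [3, 0, 0], "twist": [0, 0, 0], "hand": 0.6}])

```text
clock: 10.52
tool_pos: [0.597, 0.1598, 0.0433]
eef_rot: [0.998, -0.059, -0.004, -0.0]
contact_force: [-10.4, 1.2, 3.3]
opening: 0.802
finger_force: 5.4
```

>>> step_arm(motion=[{"dp": [2, 0, 0], "twist": [0, 0, 0], "hand": 0.6}, {"dp": [4, 0, 0], "twist": [0, 0, 0], "hand": 0.6}, {"dp": [4, 0, 0], "twist": [0, 0, 0], "hand": 0.6}])

```text
clock: 10.9
tool_pos: [0.5972, 0.1598, 0.0433]
eef_rot: [0.998, -0.059, -0.008, -0.0]
contact_force: [-17.0, 2.2, 11.5]
opening: 0.797
finger_force: 8.7
```

>>> step_arm(motion=[{"dp": [-15, 0, 0], "twist": [0, 0, 0], "hand": 0.6}, {"dp": [-25, 0, 0], "twist": [0, 0, 0], "hand": 0.6}, {"dp": [-25, 0, -55], "twist": [0, 0, 0], "hand": 0.6}, {"dp": [-5, 0, -110], "twist": [0, 0, 0], "hand": 0.6}, {"dp": [20, 0, -120], "twist": [0, 0, 0], "hand": 0.6}])

```text
clock: 11.52
tool_pos: [0.6284, 0.1563, 0.1689]
eef_rot: [0.998, -0.059, 0.005, -0.001]
contact_force: [1.1, -0.0, -0.2]
opening: 0.796
finger_force: 0.0
```

>>> step_arm(motion=[{"dp": [0, 0, 0], "twist": [0, 0, 0], "hand": 0.6}, {"dp": [0, 0, 0], "twist": [0, 0, 0], "hand": 0.6}])

```text
clock: 11.78
tool_pos: [0.6231, 0.1564, 0.1628]
eef_rot: [0.998, -0.06, -0.001, 0.0]
contact_force: [-0.3, -0.1, -0.1]
opening: 0.799
finger_force: 0.0
```

```bash
python3 - <<'E'
from h import *
st=r.get_state();print(st['tool_pos'].round(4))
s=cam('wrist')
np.savez('/tmp/w7',W=cloud(s),p=s['pixels'],T=s['T'],K=[s['fx'],s['fy'],s['cx'],s['cy']])
cv2.imwrite('pics/w7.png',cv2.resize(s['pixels'][:,:,::-1],(800,600),interpolation=cv2.INTER_CUBIC))
E
```

```text
[0.6231 0.1564 0.1628]
```

View pics/w7.png

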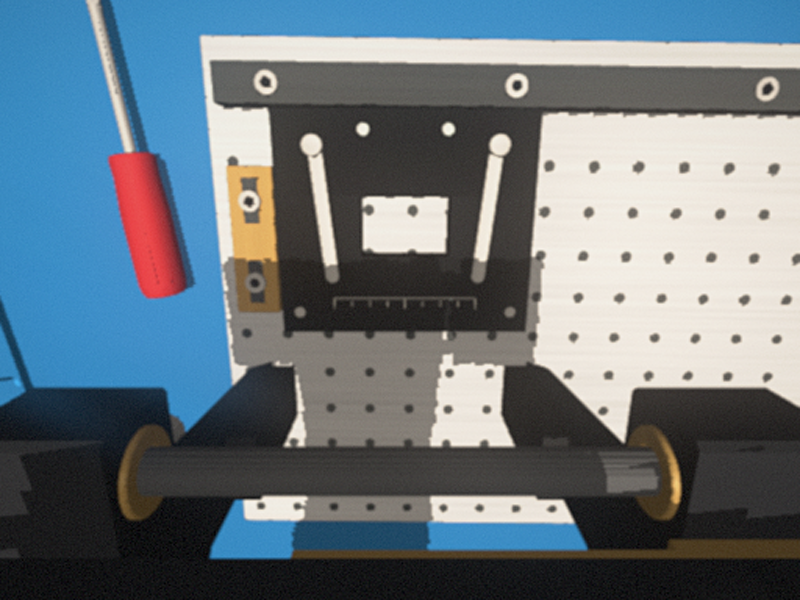

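Image: the back edge is flush along the rail (row 107, cols 270 to 541) and the left end is at the stop (col 277). A small gap at the stop could be hidden from this angle, so give a final push from the right end.

>>> step_arm(motion=[{"dp": [8, 20, 0], "twist": [0, 0, -0.17], "hand": 0.2}, {"dp": [16, 40, 0], "twist": [0, 0, -0.34], "hand": 0.2}, {"dp": [24, 60, 0], "twist": [0, 0, -0.51], "hand": 0.2}, {"dp": [32, 80, 0], "twist": [0, 0, -0.68], "hand": 0.2}, {"dp": [40, 100, 0], "twist": [0, 0, -0.85], "hand": 0.2}])

```text
clock: 12.45
tool_pos: [0.6507, 0.052, 0.1625]
eef_rot: [0.933, 0.36, -0.001, -0.001]
contact_force: [0.7, 0.2, 0.8]
opening: 0.604
finger_force: 0.0
```

>>> step_arm(motion=[{"dp": [0, 0, 0], "twist": [0, 0, -0.18], "hand": 0.2}, {"dp": [0, 0, 0], "twist": [0, 0, -0.36], "hand": 0.2}, {"dp": [0, 0, 0], "twist": [0, 0, -0.54], "hand": 0.2}, {"dp": [0, 0, 0], "twist": [0, 0, -0.72], "hand": 0.2}, {"dp": [0, 0, 0], "twist": [0, 0, -0.72], "hand": 0.2}])

```text
clock: 13.08
tool_pos: [0.6507, 0.0524, 0.1628]
eef_rot: [0.749, 0.663, -0.001, -0.001]
contact_force: [-0.8, 0.0, -0.4]
opening: 0.598
finger_force: 0.0
```

```bash
python3 - <<'E'
from h import *
st=r.get_state();bx=np.array([.9928,-.1197]);by=np.array([.1197,.9928])
p=st['tool_pos'];M=R.from_quat(st['eef_rot']).as_matrix();print('a,b',p[:2]@bx,p[:2]@by,p[2],'toolx',M[:,0].round(3),st['opening'],st['q'].round(2))
s=cam('wrist')
np.savez('/tmp/w8',W=cloud(s),p=s['pixels'],T=s['T'],K=[s['fx'],s['fy'],s['cx'],s['cy']])
cv2.imwrite('pics/w8.png',cv2.resize(s['pixels'][:,:,::-1],(800,600),interpolation=cv2.INTER_CUBIC))
E
```

```text
a,b 0.6397828782328421 0.12994503061542437 0.1627661692521203 toolx [0.121 0.993 0.001] 0.5983587978953503 [-0.13  0.84 -0.05  1.56  0.05  0.74 -0.32]
```

View pics/w8.png

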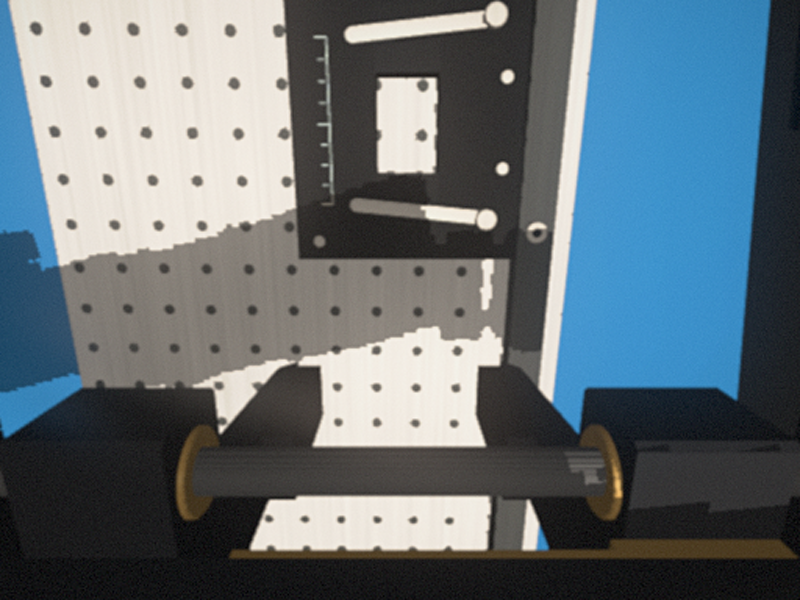

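Image: the plate is flush with the rail, and its end edge is at row 258, level with the tool. There's room for both fingers beside the rail, so descend and push gently.

>>> step_arm(motion=[{"dp": [0, -3, 45], "twist": [0, 0, 0], "hand": 0.2}, {"dp": [0, -3, 90], "twist": [0, 0, 0], "hand": 0.2}, {"dp": [0, -3, 118], "twist": [0, 0, 0], "hand": 0.2}, {"dp": [5, -3, 118], "twist": [0, 0, 0], "hand": 0.2}, {"dp": [10, -3, 118], "twist": [0, 0, 0], "hand": 0.2}])

```text
clock: 13.75
tool_pos: [0.6508, 0.0633, 0.0467]
eef_rot: [0.749, 0.663, 0.001, 0.0]
contact_force: [0.6, 0.6, -0.8]
opening: 0.603
finger_force: 0.0
```

>>> step_arm(motion=[{"dp": [2, 0, 0], "twist": [0, 0, 0], "hand": 0.2}, {"dp": [4, 0, 0], "twist": [0, 0, 0], "hand": 0.2}, {"dp": [6, 0, 0], "twist": [0, 0, 0], "hand": 0.2}])

```text
clock: 14.12
tool_pos: [0.6512, 0.0685, 0.0464]
eef_rot: [0.748, 0.663, 0.0, 0.0]
contact_force: [0.0, 0.6, 0.2]
opening: 0.603
finger_force: 0.0
```

>>> step_arm(motion=[{"dp": [1.5, 0, 0], "twist": [0, 0, 0], "hand": 0.2}, {"dp": [3, 0, 0], "twist": [0, 0, 0], "hand": 0.2}, {"dp": [3, 0, 0], "twist": [0, 0, 0], "hand": 0.2}])

```text
clock: 14.5
tool_pos: [0.6512, 0.0688, 0.0461]
eef_rot: [0.749, 0.663, -0.001, 0.001]
contact_force: [-0.7, -5.1, 4.8]
opening: 0.601
finger_force: 2.6
```

>>> step_arm(motion=[{"dp": [2, 0, 0], "twist": [0, 0, 0], "hand": 0.2}, {"dp": [4, 0, 0], "twist": [0, 0, 0], "hand": 0.2}, {"dp": [4, 0, 0], "twist": [0, 0, 0], "hand": 0.2}])

```text
clock: 14.88
tool_pos: [0.6511, 0.0692, 0.0461]
eef_rot: [0.749, 0.662, -0.003, 0.002]
contact_force: [-1.8, -9.9, 6.9]
opening: 0.6
finger_force: 5.1
```

>>> step_arm(motion=[{"dp": [2, 0, 0], "twist": [0, 0, 0], "hand": 0.2}, {"dp": [4, 0, 0], "twist": [0, 0, 0], "hand": 0.2}, {"dp": [4, 0, 0], "twist": [0, 0, 0], "hand": 0.2}])

```text
clock: 15.25
tool_pos: [0.6512, 0.0694, 0.0461]
eef_rot: [0.75, 0.662, -0.005, 0.004]
contact_force: [-3.1, -15.8, 7.9]
opening: 0.596
finger_force: 7.8
```

>>> step_arm(motion=[{"dp": [3, 0, 0], "twist": [0, 0, 0], "hand": 0.2}, {"dp": [6, 0, 0], "twist": [0, 0, 0], "hand": 0.2}, {"dp": [6, 0, 0], "twist": [0, 0, 0], "hand": 0.2}])

```text
clock: 15.62
tool_pos: [0.6512, 0.0698, 0.0462]
eef_rot: [0.75, 0.661, -0.009, 0.006]
contact_force: [-5.0, -22.5, 10.9]
opening: 0.6
finger_force: 11.7
```

>>> step_arm(motion=[{"dp": [-15, 0, 0], "twist": [0, 0, 0], "hand": 0.2}, {"dp": [-35, 0, 0], "twist": [0, 0, 0], "hand": 0.2}, {"dp": [-35, 0, -50], "twist": [0, 0, 0], "hand": 0.2}, {"dp": [-10, -20, -110], "twist": [0, 0, 0], "hand": 0.2}, {"dp": [50, -30, -150], "twist": [0, 0, 0], "hand": 0.2}])

```text
clock: 16.25
tool_pos: [0.6303, 0.1245, 0.1895]
eef_rot: [0.75, 0.662, 0.001, 0.001]
contact_force: [1.2, 0.1, -1.0]
opening: 0.6
finger_force: 0.0
```

>>> step_arm(motion=[{"dp": [40, 0, 0], "twist": [0, 0, 0], "hand": 0.2}, {"dp": [60, 0, 0], "twist": [0, 0, 0], "hand": 0.2}, {"dp": [60, 0, 0], "twist": [0, 0, 0], "hand": 0.2}, {"dp": [60, 0, 0], "twist": [0, 0, 0], "hand": 0.2}])

```text
clock: 16.75
tool_pos: [0.637, 0.183, 0.1862]
eef_rot: [0.749, 0.662, -0.001, 0.001]
contact_force: [0.3, -0.9, -0.8]
opening: 0.602
finger_force: 0.0
```

```bash
python3 - <<'E'
from h import *
st=r.get_state();print(st['tool_pos'].round(4),st['contact_force'].round(1))
B=np.array([[.9928,-.1197],[.1197,.9928]])
s=cam('wrist');save(s,'w9');W=cloud(s);p=s['pixels'].astype(int);ab=W[...,:2]@B.T
K=[s['fx'],s['fy'],s['cx'],s['cy']];np.savez('/tmp/w9',W=W,p=s['pixels'],T=s['T'],K=K)
# rectified top view at plate-top height, 0.5 mm/px: columns a .56-.73, rows b .33-.12
g=np.arange(.56,.73,.0005);h=np.arange(.33,.12,-.0005);A,Bb=np.meshgrid(g,h)
P=np.stack([A,Bb],-1)@B;P=np.dstack([P,np.full(A.shape,.0307)])
C=(P-s['T'][:3,3])@s['T'][:3,:3]
o=cv2.remap(s['pixels'],(C[...,0]/C[...,2]*K[0]+K[2]).astype(np.float32),(C[...,1]/C[...,2]*K[1]+K[3]).astype(np.float32),cv2.INTER_LINEAR)
for a in (.605,.63,.66): 
    j=int((a-.56)/.0005);print('a',a,[(round(float(h[i]),4),o[i,j].tolist()) for i in range(50,85,2)])
for b in (.285,.23,.17):
    i=int((.33-b)/.0005);print('b',b,[(round(float(g[j]),4),int(o[i,j].mean())) for j in range(270,310,2)])
E
```

```text
[0.637  0.183  0.1862] [ 0.3 -0.9 -0.8]
a 0.605 [(0.305, [107, 86, 62]), (0.304, [124, 97, 62]), (0.303, [124, 98, 60]), (0.302, [124, 96, 61]), (0.301, [124, 98, 62]), (0.3, [124, 96, 59]), (0.299, [124, 96, 60]), (0.298, [102, 79, 52]), (0.297, [61, 51, 40]), (0.296, [43, 41, 40]), (0.295, [43, 39, 40]), (0.294, [41, 37, 39]), (0.293, [43, 38, 36]), (0.292, [43, 40, 38]), (0.291, [42, 38, 35]), (0.29, [39, 36, 36]), (0.289, [41, 38, 38]), (0.288, [41, 39, 37])]
a 0.63 [(0.305, [235, 186, 106]), (0.304, [235, 187, 106]), (0.303, [236, 190, 107]), (0.302, [236, 190, 107]), (0.301, [236, 190, 108]), (0.3, [238, 190, 107]), (0.299, [240, 192, 107]), (0.298, [210, 163, 92]), (0.297, [127, 98, 65]), (0.296, [68, 60, 56]), (0.295, [58, 54, 55]), (0.294, [58, 53, 51]), (0.293, [50, 45, 43]), (0.292, [46, 42, 38]), (0.291, [44, 39, 37]), (0.29, [40, 34, 32]), (0.289, [45, 42, 39]), (0.288, [46, 43, 38])]
a 0.66 [(0.305, [240, 234, 221]), (0.304, [242, 232, 213]), (0.303, [238, 209, 157]), (0.302, [234, 187, 108]), (0.301, [234, 186, 104]), (0.3, [227, 176, 100]), (0.299, [221, 170, 96]), (0
[... 352 characters left out ...]
0.702, 58), (0.703, 53), (0.704, 53), (0.705, 65), (0.706, 89), (0.707, 99), (0.708, 100), (0.709, 100), (0.71, 100), (0.711, 100), (0.712, 98), (0.713, 99), (0.714, 99)]
b 0.23 [(0.695, 46), (0.696, 44), (0.697, 46), (0.698, 46), (0.699, 44), (0.7, 45), (0.701, 47), (0.702, 46), (0.703, 40), (0.704, 45), (0.705, 63), (0.706, 87), (0.707, 97), (0.708, 96), (0.709, 95), (0.71, 96), (0.711, 95), (0.712, 96), (0.713, 96), (0.714, 97)]
b 0.17 [(0.695, 28), (0.696, 27), (0.697, 25), (0.698, 26), (0.699, 27), (0.7, 30), (0.701, 32), (0.702, 30), (0.703, 30), (0.704, 28), (0.705, 27), (0.706, 28), (0.707, 28), (0.708, 29), (0.709, 30), (0.71, 31), (0.711, 32), (0.712, 30), (0.713, 29), (0.714, 27)]
```

```bash
python3 - <<'E'
from h import *
B=np.array([[.9928,-.1197],[.1197,.9928]])
d=np.load('/tmp/w7.npz');T,K,p=d['T'],d['K'],d['p'].astype(float)
def edge(line,sign):  # subpixel strongest step
    g=cv2.GaussianBlur(line.reshape(1,-1),(1,1),0).ravel();dd=np.convolve(g,[1,1,0,-1,-1],'same')*sign;i=np.argmax(dd[3:-3])+3
    w=np.clip(dd[i-1:i+2],0,None);return i+(w@[-1,0,1])/w.sum()
f=lambda u,v,z:ray(T,K,[(u,v)],z)[0,:2]@B.T
R_=p.mean(-1)
for v in (125,135,145,155):
    ur=330+edge(R_[v,330:360],1)
    us=165+edge(p[v,165:192,0],-1)
    e=f(ur,v,.0307);s=f(us,v,.0327);print(v,round(us,1),round(ur,1),'b right',e[1].round(4),'stop',s[1].round(4),'width',round(s[1]-e[1],4))
for u in (190,220,260,300,325):
    vf=195+edge(R_[195:225,u],1); vb=60+edge(R_[60:75,u],-1); a=f(u,vf,.0307);c=f(u,vb,.0327);print(u,vb,vf,'depth',round(c[0]-a[0],4),c[0].round(4))
E
```

```text
125 174.0 342.9 b right 0.1566 stop 0.2972 width 0.1406
135 175.1 341.7 b right 0.1569 stop 0.2968 width 0.14
145 175.8 340.9 b right 0.1569 stop 0.2968 width 0.1399
155 176.1 340.0 b right 0.157 stop 0.2972 width 0.1402
190 66.03780068728523 211.91930618401207 depth 0.1218 0.7047
220 66.14528593508501 211.92921013412817 depth 0.1217 0.7047
260 66.94032023289665 216.0687116564417 depth 0.1251 0.7042
300 67.21376281112738 211.90260285474392 depth 0.1209 0.704
325 67.82423208191126 211.88970588235293 depth 0.1204 0.7036
```

```bash
python3 - <<'E'
from h import *
B=np.array([[.9928,-.1197],[.1197,.9928]])
d=np.load('/tmp/w9.npz');T,K,p=d['T'],d['K'],d['p'].astype(float)
R_=p.mean(-1)
def proj(a,b,z):
    P=np.r_[np.array([a,b])@B,z];c=(P-T[:3,3])@T[:3,:3];return c[0]/c[2]*K[0]+K[2],c[1]/c[2]*K[1]+K[3]
def scan(b,z,a0,a1):
    A=np.arange(a0,a1,.00025);uv=np.array([proj(a,b,z) for a in A],np.float32)
    L=cv2.remap(R_.astype(np.float32),uv[:,0].reshape(1,-1),uv[:,1].reshape(1,-1),cv2.INTER_LINEAR).ravel()
    L=cv2.GaussianBlur(L.reshape(1,-1),(9,1),1.5).ravel();g=np.abs(np.gradient(L))[8:-8];i=g.argmax();w=g[max(0,i-4):i+5];return A[8:-8][max(0,i-4):i+5]@w/w.sum(),g[i]
for b in np.arange(.30,.155,-.01):
    f=scan(b,.0307,.565,.60);k=scan(b,.0327,.69,.715);print(round(b,3),'front %.4f (%.1f) rail %.4f (%.1f) diff %.4f'%(*f,*k,k[0]-f[0]),np.round(proj(.58,b,.0307)))
E
```

```text
0.3 front 0.5760 (7.1) rail 0.6988 (16.3) diff 0.1227 [223. 144.]
0.29 front 0.5831 (9.0) rail 0.7051 (5.9) diff 0.1220 [223. 155.]
0.28 front 0.5835 (10.2) rail 0.7049 (5.6) diff 0.1213 [224. 166.]
0.27 front 0.5835 (10.2) rail 0.7043 (5.5) diff 0.1209 [224. 176.]
0.26 front 0.5833 (8.7) rail 0.7048 (5.7) diff 0.1215 [224. 186.]
0.25 front 0.5837 (9.7) rail 0.6960 (17.5) diff 0.1123 [225. 196.]
0.24 front 0.5835 (10.6) rail 0.7043 (5.9) diff 0.1207 [225. 206.]
0.23 front 0.5835 (15.8) rail 0.7044 (5.5) diff 0.1209 [225. 216.]
0.22 front 0.5833 (19.5) rail 0.7040 (6.0) diff 0.1208 [225. 225.]
0.21 front 0.5835 (18.3) rail 0.7041 (6.1) diff 0.1206 [226. 234.]
0.2 front 0.5836 (21.7) rail 0.7040 (4.8) diff 0.1204 [226. 243.]
0.19 front 0.5835 (20.2) rail 0.7052 (5.2) diff 0.1217 [226. 252.]
0.18 front 0.5833 (17.6) rail 0.7126 (4.2) diff 0.1293 [227. 261.]
0.17 front 0.5837 (17.4) rail 0.6975 (1.1) diff 0.1139 [227. 270.]
0.16 front 0.5837 (21.1) rail 0.7098 (1.5) diff 0.1261 [227. 278.]
```

Width to the stop checks out at 140.2 mm. The rail is skewed about 0.011 rad from my first estimate, though, which leaves a gap of 1.5–2 mm at the left back corner. I'll repeat the front push with a corrected yaw.

>>> step_arm(motion=[{"dp": [-4, -12, 0], "twist": [0, 0, 0.18], "hand": 0.4}, {"dp": [-8, -24, 0], "twist": [0, 0, 0.36], "hand": 0.4}, {"dp": [-12, -36, 0], "twist": [0, 0, 0.54], "hand": 0.4}, {"dp": [-16, -48, 0], "twist": [0, 0, 0.72], "hand": 0.4}, {"dp": [-18, -58, 0], "twist": [0, 0, 0.9], "hand": 0.4}])

```text
clock: 17.42
tool_pos: [0.577, 0.1725, 0.187]
eef_rot: [0.964, 0.268, -0.0, 0.001]
contact_force: [-0.0, 0.3, -0.7]
opening: 0.699
finger_force: 0.0
```

>>> step_arm(motion=[{"dp": [0, 0, 15], "twist": [0, 0, 0.18], "hand": 0.4}, {"dp": [0, 0, 30], "twist": [0, 0, 0.36], "hand": 0.4}, {"dp": [0, 0, 45], "twist": [0, 0, 0.54], "hand": 0.4}, {"dp": [0, 0, 60], "twist": [0, 0, 0.681], "hand": 0.4}, {"dp": [0, 0, 60], "twist": [0, 0, 0.681], "hand": 0.4}])

```text
clock: 18.05
tool_pos: [0.5766, 0.1732, 0.126]
eef_rot: [0.998, -0.065, -0.001, 0.001]
contact_force: [0.6, -0.1, 0.7]
opening: 0.707
finger_force: 0.0
```

```bash
python3 - <<'E'
from h import *
st=r.get_state();B=np.array([[.9928,-.1197],[.1197,.9928]])
p=st['tool_pos'];M=R.from_quat(st['eef_rot']).as_matrix();print('a,b',B@p[:2],p[2],'yaw',np.arctan2(M[1,0],M[0,0]),st['opening'])
s=cam('wrist');np.savez('/tmp/w10',W=cloud(s),p=s['pixels'],T=s['T'],K=[s['fx'],s['fy'],s['cx'],s['cy']])
E
```

```text
a,b [0.5517611  0.24097154] 0.12602538346857559 yaw -0.1308593392053277 0.7071858955732779
```

Yaw is -0.131. Descend 82 mm and approach.

>>> step_arm(motion=[{"dp": [0, 0, 40], "twist": [0, 0, 0], "hand": 0.4}, {"dp": [0, 0, 81], "twist": [0, 0, 0], "hand": 0.4}, {"dp": [5, 0, 81], "twist": [0, 0, 0], "hand": 0.4}, {"dp": [10, 0, 81], "twist": [0, 0, 0], "hand": 0.4}, {"dp": [15, 0, 81], "twist": [0, 0, 0], "hand": 0.4}])

```text
clock: 18.73
tool_pos: [0.5941, 0.173, 0.0482]
eef_rot: [0.998, -0.065, 0.002, -0.0]
contact_force: [0.2, 0.2, -0.8]
opening: 0.701
finger_force: 0.0
```

>>> step_arm(motion=[{"dp": [3, 0, 0], "twist": [0, 0, 0], "hand": 0.4}, {"dp": [6, 0, 0], "twist": [0, 0, 0], "hand": 0.4}, {"dp": [9, 0, 0], "twist": [0, 0, 0], "hand": 0.4}, {"dp": [9, 0, 0], "twist": [0, 0, 0], "hand": 0.4}])

```text
clock: 19.23
tool_pos: [0.5983, 0.1726, 0.0459]
eef_rot: [0.998, -0.064, -0.003, -0.0]
contact_force: [-6.7, 0.8, 4.7]
opening: 0.699
finger_force: 3.0
```

>>> step_arm(motion=[{"dp": [2, 1.5, 0], "twist": [0, 0, 0], "hand": 0.4}, {"dp": [4, 3, 0], "twist": [0, 0, 0], "hand": 0.4}, {"dp": [6, 3, 0], "twist": [0, 0, 0], "hand": 0.4}, {"dp": [6, 3, 0], "twist": [0, 0, 0], "hand": 0.4}])

```text
clock: 19.73
tool_pos: [0.5992, 0.1722, 0.0456]
eef_rot: [0.998, -0.063, -0.008, -0.002]
contact_force: [-15.4, 4.9, 12.3]
opening: 0.7
finger_force: 7.5
```

>>> step_arm(motion=[{"dp": [2, 2, 0], "twist": [0, 0, 0], "hand": 0.4}, {"dp": [4, 4, 0], "twist": [0, 0, 0.01], "hand": 0.4}, {"dp": [6, 5, 0], "twist": [0, 0, 0.01], "hand": 0.4}, {"dp": [6, 5, 0], "twist": [0, 0, 0.01], "hand": 0.4}])

```text
clock: 20.23
tool_pos: [0.5997, 0.1719, 0.0454]
eef_rot: [0.998, -0.066, -0.013, -0.005]
contact_force: [-21.8, 11.5, 19.3]
opening: 0.703
finger_force: 12.2
```

>>> step_arm(motion=[{"dp": [2, 0, 0], "twist": [0, 0, 0], "hand": 0.4}, {"dp": [4, 0, 0], "twist": [0, 0, 0], "hand": 0.4}, {"dp": [4, 0, 0], "twist": [0, 0, 0], "hand": 0.4}])

```text
clock: 20.6
tool_pos: [0.6, 0.1719, 0.0453]
eef_rot: [0.998, -0.066, -0.017, -0.005]
contact_force: [-29.5, 12.3, 27.0]
opening: 0.699
finger_force: 16.0
```

>>> step_arm(motion=[{"dp": [-20, -4, 0], "twist": [0, 0, 0], "hand": 0.4}, {"dp": [-45, -8, 0], "twist": [0, 0, 0], "hand": 0.4}, {"dp": [-45, -8, -55], "twist": [0, 0, 0], "hand": 0.4}, {"dp": [-20, -8, -110], "twist": [0, 0, 0], "hand": 0.4}, {"dp": [10, -8, -120], "twist": [0, 0, 0], "hand": 0.4}])

```text
clock: 21.22
tool_pos: [0.6298, 0.1687, 0.1707]
eef_rot: [0.998, -0.07, 0.004, -0.001]
contact_force: [0.5, -0.7, -0.0]
opening: 0.701
finger_force: 0.0
```

>>> step_arm(motion=[{"dp": [0, 0, 0], "twist": [0, 0, 0], "hand": 0.4}, {"dp": [0, 0, 0], "twist": [0, 0, 0], "hand": 0.4}, {"dp": [0, 0, 0], "twist": [0, 0, 0], "hand": 0.4}])

```text
clock: 21.6
tool_pos: [0.6253, 0.1688, 0.1649]
eef_rot: [0.998, -0.07, -0.002, 0.0]
contact_force: [-0.8, 0.0, 0.1]
opening: 0.701
finger_force: 0.0
```

```bash
cat > m.py <<'E'
from h import *
import sys
th=-.131;B=np.array([[np.cos(th),np.sin(th)],[-np.sin(th),np.cos(th)]])
def run(T,K,p):
    p=p.astype(np.float32);R_=p.mean(-1)
    def scan(ab,z,img,sign):
        P=np.c_[ab@B,np.full(len(ab),z)];c=(P-T[:3,3])@T[:3,:3]
        u=(c[:,0]/c[:,2]*K[0]+K[2]).astype(np.float32).reshape(1,-1);v=(c[:,1]/c[:,2]*K[1]+K[3]).astype(np.float32).reshape(1,-1)
        L=cv2.GaussianBlur(cv2.remap(img,u,v,cv2.INTER_LINEAR),(9,1),1.5).ravel()
        g=np.clip(sign*np.gradient(L),0,None)[8:-8];i=g.argmax();s=slice(max(0,i-4),i+5);return s,g,8
    def ea(b,z,a0,a1,sg,img=R_):
        A=np.arange(a0,a1,.00025);s,g,o=scan(np.c_[A,np.full(len(A),b)],z,img,sg);return A[o:-o][s]@g[s]/g[s].sum()
    def eb(a,z,b0,b1,sg,img=R_):
        Q=np.arange(b0,b1,.00025);s,g,o=scan(np.c_[np.full(len(Q),a),Q],z,img,sg);return Q[o:-o][s]@g[s]/g[s].sum()
    bs=np.arange(.18,.30,.004);F=np.array([ea(b,.0307,.56,.60,-1) for b in bs]);Kk=np.array([ea(b,.0327,.688,.712,1) for b in bs])
    def fit(x,y):
        from scipy.stats import theilslopes
        q=theilslopes(y,x);return q[0],q[1]
    f,k=fit(bs,F),fit(bs,Kk);print('front slope %.4f rail slope %.4f'%(f[0],k[0]),'diff at b=.16 %.4f .30 %.4f'%tuple((k[1]+k[0]*b)-(f[1]+f[0]*b) for b in(.16,.30)))
    for a in (.60,.62,.64,.66):
        l=eb(a,.0307,.135,.175,-1);s=eb(a,.0327,.28,.315,1,np.ascontiguousarray(p[...,0]-p[...,2]));print('a',a,'right %.4f stop %.4f width %.4f'%(l,s,s-l))
if __name__=='__main__':
    for n in sys.argv[1:]: d=np.load(n);run(d['T'],d['K'],d['p'])
E
python3 - <<'E'
from h import *
st=r.get_state();print(st['tool_pos'].round(4))
s=cam('wrist');save(s,'w11');np.savez('/tmp/w11',W=cloud(s),p=s['pixels'],T=s['T'],K=[s['fx'],s['fy'],s['cx'],s['cy']])
E
python3 m.py /tmp/w7.npz /tmp/w11.npz
```

```text
[0.6253 0.1688 0.1649]
front slope -0.0129 rail slope -0.0037 diff at b=.16 0.1204 .30 0.1217
a 0.6 right 0.1565 stop 0.3037 width 0.1472
a 0.62 right 0.1560 stop 0.3035 width 0.1475
a 0.64 right 0.1640 stop 0.3040 width 0.1400
a 0.66 right 0.1642 stop 0.3040 width 0.1397
front slope -0.0044 rail slope -0.0013 diff at b=.16 0.1203 .30 0.1207
a 0.6 right 0.1638 stop 0.3033 width 0.1395
a 0.62 right 0.1640 stop 0.3036 width 0.1396
a 0.64 right 0.1640 stop 0.3037 width 0.1397
a 0.66 right 0.1640 stop 0.3042 width 0.1402
```

Both checks are now good: front edge to rail is 120.3 and 120.7 mm (plate 120), and right end to stop is 139.8 mm (plate 140). The hand is clear, so hand it in.

```bash
python3 -c "
from plant import r
print(r.finish_job())"
```

```text
the job is handed in; nothing more can be done
None
```

I pushed the stage plate flush along the back rail (final gaps about 0.3 and 0.7 mm at the two ends) and up against the brass end stop, let go with the hand clear above it, and handed the job in at about 22 s; the verdict was not reported back.

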